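Make the sunken cover switch of an opened printer

TASK

This printer has its scan unit off for repair and must be made to believe that its cover is shut. First, with the fingertips, push the print carriage all the way home along its rail, against the stop at the right-hand (ink-tank) end; then reach into the recessed well in the deck beside the carriage's home end and press the sunken cover switch fully down. Finish while still holding the switch down with the fingertips, with the carriage still home; do not press the switch before the carriage is home, and leave the ink bottles, screw dish, screwdrivers and syringe where they lie: nothing is to be picked up.

Things in the scene. Friction and masses are not known exactly. Their poses are not given: they have to be found in the camera images.
- printer: Opened desktop ink-tank printer: black case 350 mm deep (its x), 450 mm wide (its y), heavy, fixed. A flat deck 130 mm above the table runs round an opening for the print carriage. Origin: centre of its underside. -x is its front (to the robot), +y its left, -y its right end, with the ink tanks; z up. Tanks with four small stoppers fill the front right corner (x -175 to -63, y below -119 mm).
- opening (a point): Middle of the printer's top opening at deck level, 130 mm above the table, axes as the printer's: 180 mm in x by 305 mm in y. Rod and rail run along its rear side (40 mm and more towards +x from here, up to 123 mm above the table); inside, nothing but the carriage is higher than 66 mm above the table in front of them. Two small empty hinge sockets lie in the rear deck; no switch there.
- carriage (a joint): Place of the print carriage on its rail, in m: 0 at the left end, 0.160 home, against its stop at the right (ink-tank) end. Growing = moving along the printer's -y. It starts between 0.00 and 0.09, slides with about 2 N of drag and stays where it is left.
- carriage_push (a point): Point in the middle of the carriage's left flat face (it looks along the printer's +y), 112 mm above the table; moves with it. The carriage is a black block 95 mm wide (y), 88 mm deep (x), from 62 to 114 mm above the table, with a 60 mm deep upper part (30 mm either side of this point) up to 126 mm, white dampers on it to 132 mm. At joint 0 this face is 45 mm from the opening's left edge.
- switch (a joint): How far the cover switch is pressed, in m: 0 up, 0.005 fully down. A spring pushes it up: 1.8 N to start it moving, 4.8 N fully down, where it meets a solid stop.
- switch_top (a point): Middle of the upper face of the cover switch, a flat grey plastic paddle 41 mm (printer's x) by 25 mm (y) that lies at the bottom of its well, 15 mm below the deck (115 mm above the table) when up; moves with the switch. Axes as the printer's.
- well_mouth (a point): Middle of the mouth of the switch well, level with the deck, 130 mm above the table, 204.5 mm straight along the printer's -y from point opening. The well is an upright-walled rectangular pocket 50 mm (printer's x) by 32 mm (y), with a thin grey rim round its mouth. Axes as the printer's.
- bottle_a: Closed standing ink bottle, 47 mm diameter, 136 mm tall, narrower grey cap on top; loose; origin at the centre of its underside. Stands beside the printer's right end, near the switch well.
- bottle_b: Closed standing ink bottle, 47 mm diameter, 136 mm tall, narrower grey cap on top; loose; origin at the centre of its underside. Stands in front of the printer.
- bottle_c: Closed standing ink bottle, 47 mm diameter, 136 mm tall, narrower grey cap on top; loose; origin at the centre of its underside. Stands in front of the printer, farther left.
- screw_dish: Round steel dish of screws, 68 mm across, 18 mm high, loose on the printer's rear deck; origin at the centre of its underside.
- short_driver: Screwdriver with yellow handle, 140 mm long, 26 mm thick, lying along the printer's front deck; origin near its middle, on its underside.
- long_driver: Screwdriver with blue handle, 230 mm long, lying on the table to the right of the printer.
- syringe: Clear plastic syringe, 155 mm long, 34 mm at its flange, lying on the table beside the printer's right end.

How it is judged:
On the way, in this order (a step that is already met when the one before it is completed fails the run):
1. the print carriage stands home, within 5 mm of its stop (value of joint carriage above 0.155 m), for 0.2 s.
2. the cover switch is held down (at least 4 of its 5 mm) by the fingers, the carriage home (value of joint carriage above 0.155 m and value of joint switch above 0.004 m and contact force between the fingers and switch above 1 N), for 0.5 s.
At the end, for the whole second after the job is handed in: The fingers hold the cover switch down, at least 4 of its 5 mm, with more than 1 N, while the print carriage stands within 5 mm of its home stop, and no bystander lies more than 30 mm from where it was (all of step 2 and distance of each of bottle_a, bottle_b, bottle_c, screw_dish, short_driver, long_driver, syringe from where it was at the start of the episode below 0.03 m); the arm keeps its last pose, push and grip.
It fails at once if the cover switch is pressed by more than 2 mm while the carriage is more than 8 mm short of home (value of joint switch above 0.002 m and value of joint carriage below 0.152 m).
It fails at once if an ink bottle is lifted, carried or shoved more than 30 mm (distance of any of bottle_a, bottle_b, bottle_c from where it was at the start of the episode above 0.03 m).
It fails at once if the screw dish or a screwdriver is lifted, carried or shoved more than 30 mm (distance of any of screw_dish, short_driver, long_driver from where it was at the start of the episode above 0.03 m).
It fails at once if the syringe is lifted, carried or shoved more than 30 mm (distance of syringe from where it was at the start of the episode above 0.03 m).
It also fails if it takes over 38 s, if anything falls off the work surface, if the arm or the gripper's body presses on something with over 40 N, if the wrist force passes 120 N, or if a joint passes its speed limit or range.

ROBOT

A 6-joint arm with a two-finger parallel gripper is mounted at the origin on the work surface. World frame = base frame: x ahead of the robot, y to its left, z up, the work surface at z = 0. Lengths are in m, angles in rad, forces in N, time in s.
With the tool pointing down it reaches from about 0.25 to 0.85 m from the base axis. Payload 12.5 kg.
Tool frame: the origin (TCP) lies between the finger pads; the fingertips stand 11 mm ahead of it and the grasp point (between the pads) lies 8 mm behind it; z points along the fingers, x is the direction in which the jaws open and shut, and the axes are right-handed (so a half turn about z gives the same grasp; the last joint's range is limited). The gripper opens to 93 mm and grips with 3 to 60 N. Pads are 15 mm wide; open, the fingers measure 128 mm over their backs; the gripper's body (75 mm by 188 mm) begins 65 mm behind the grasp point.
Start: joints at [1.123, 0.351, 1.652, -0, 1.139, -0.085], TCP at [0.195, 0.514, 0.23] pointing down, gripper open.
Joint ranges: [-2.75, 2.75], [-0.79, 2.1], [0.01, 2.65], [-1.57, 4.71], [0.07, 3.14], [-2.87, 2.87]. Speed limits (rad/s): [2.22, 2.22, 2.79, 3.14, 3.14, 3.14].

INTERFACE

Orientations are given as a unit quaternion [x, y, z, w].
In Python, from plant import bot, optics, workorder, readout gives the robot as it stands. Calls block until the motion is done:
- bot.reach(position, orientation): joint-space move of the TCP to a pose.
- bot.servo_line(position, velocity=0.15, ori=None): straight line of the TCP; ori=None keeps the orientation; velocity is the mean speed in m/s.
- bot.movej(angles): joint-space move.
- bot.grip(opening, newtons=None): opening from 0.0 (shut) to 1.0 (fully open); newtons is the grip in N (None keeps the last); returns when the fingers have stopped.
- bot.pause(seconds).
- bot.ik(position, orientation): joint angles nearest the present ones, or None.
- optics.camera(name): name is "side" or "top" or "wrist"; returns the picture (480x640x3 uint8, red, green, blue); there is no depth.
- optics.camera_model(name): a dict with "K" (3x3 intrinsics, pixels), "R" (3x3) and "t" (3): a world point X has camera coordinates R X + t. Camera axes: x right, y down, z forward; pixel columns grow to the right and rows downward; lengths in m; the calibration is good to about 2 mm. A picture is of the moment at which its call begins: read the wrist's pose just before it. camera_model takes no time and is no camera call; for the wrist camera it gives the pose at the moment of the call.
A pose or a line that the arm cannot do raises bot.IKError and nothing moves.
- workorder.finish_job(): hands the job in, once; it reports no verdict.
Readings, each from a call of its own:
- readout.current_time_s(): time.
- readout.current_joint_pos(): joint angles.
- readout.current_qd(): joint speeds.
- readout.current_effort(): joint torques, N m.
- readout.current_position(): TCP position.
- readout.current_tcp_rot(): TCP orientation.
- readout.current_wrist_force(): force on the tool from outside, world axes, zero at the start.
- readout.current_ft_torque(): the same for the moment, N m.
- readout.current_opening(): opening from 0.0 (shut) to 1.0 (fully open).
Only numpy, scipy, OpenCV 4.12 (cv2) and the standard library are available. Lean on these libraries where they do the work, as an engineer would, in place of code of your own. Each camera call takes 0.05 s, during which the arm holds its last target. There are 200 camera calls.

## Working session

There is one attempt and no reset: what is moved stays moved. The work goes in short steps, each a Python script; the robot and the scene stay as the last script left them, time stands still between calls to the robot, and variables do not carry over. Pictures are saved under pics/ and viewed, about 8 in all and at most 12, crops included, and the job is handed in when it is done.

```bash
mkdir -p pics
python3 - <<'E'
from plant import bot,optics,readout
import cv2,numpy as np
for n in("top","side"):
    cv2.imwrite(f"pics/{n}0.png",optics.camera(n)[:,:,::-1]); m=optics.camera_model(n); print(n,m)
print(readout.current_time_s(),readout.current_tcp_rot(),readout.current_wrist_force())
E
```

```text
top {'K': array([[512.89881022,   0.        , 316.12902334],
       [  0.        , 512.89881022, 240.76404563],
       [  0.        ,   0.        ,   1.        ]]), 'R': array([[ 0.00960805, -0.99957176, -0.02764007],
       [-0.99737961, -0.00759754, -0.07194574],
       [ 0.07170494,  0.02825891, -0.99702549]]), 't': array([-0.1315302 ,  0.53767515,  1.30149264])}
side {'K': array([[461.31881365,   0.        , 320.82361283],
       [  0.        , 461.31881365, 247.38133526],
       [  0.        ,   0.        ,   1.        ]]), 'R': array([[ 0.68284191, -0.73056472, -0.00145254],
       [-0.37375701, -0.34763229, -0.85991714],
       [ 0.62772018,  0.58773036, -0.51043158]]), 't': array([-0.48837995,  0.23912069,  0.95369493])}
0.1 [ 8.23076707e-01  5.67929989e-01 -4.43759487e-04  2.53732256e-04] [-0.17045463 -0.08623229  0.50299361]
```

View pics/top0.png

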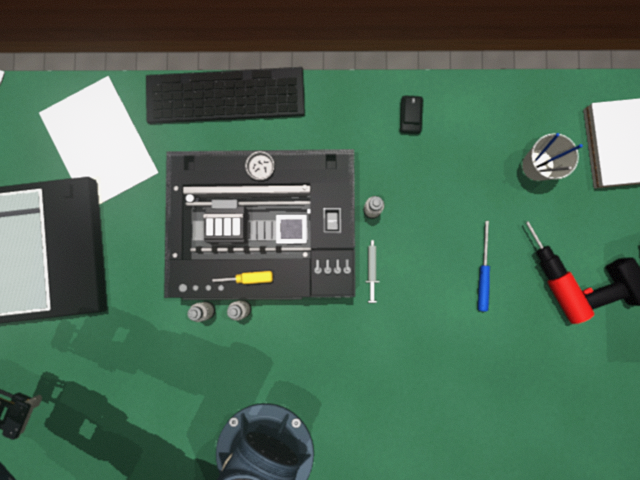

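View pics/side0.png

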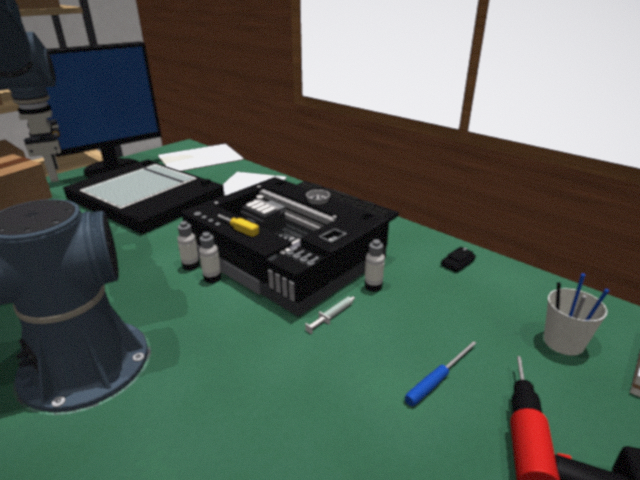

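The top view shows the printer, with deck corners near (167,152), (355,150), (356,297) and (165,297). The well is at about (333,219), and the carriage with its white dampers is at about (223,226). Next I'll enlarge that area.

Run:
```python
import cv2
a=cv2.imread("pics/top0.png")[140:320,155:395]
a=cv2.convertScaleAbs(a,alpha=1.8,beta=20)
cv2.imwrite("pics/crop0.png",cv2.resize(a,(800,600),interpolation=cv2.INTER_CUBIC))
```

```text
(no output)
```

View pics/crop0.png

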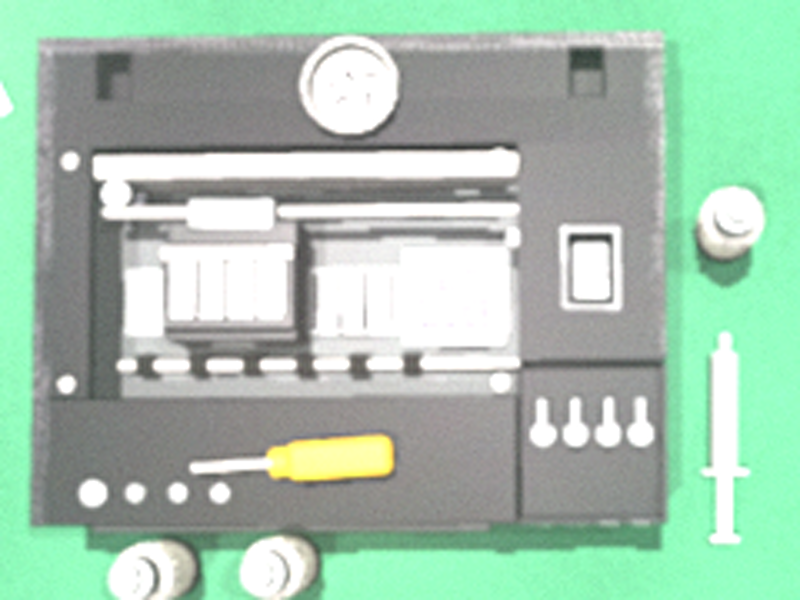

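```bash
cat > h.py <<'E'
import numpy as np
from plant import bot,optics,readout,workorder
def ray(n,u,v,z,m=None):
    m=m or optics.camera_model(n); C=-m["R"].T@m["t"]
    d=m["R"].T@np.linalg.solve(m["K"],[u,v,1]); return C+d*(z-C[2])/d[2]
E
python3 - <<'E'
from h import *
np.set_printoptions(precision=4,suppress=True)
def c(u,v,z): return ray("top",(u+.5)/10*3-.5+155,(v+.5)/10*3-.5+140,z)
P=dict(TL=(42,40),TR=(663,35),BR=(665,522),BL=(32,524),well=(591,267),opL_f=(92,398),opR_f=(519,398),opL_r=(92,150),opR_r=(519,150),rimL=(560,267),rimR=(622,267),rimT=(591,225),rimB=(591,310))
for k,p in P.items(): print(k,c(*p,.13))
for k,p,z in [("carTL",(163,243),.13),("carBL",(165,335),.114),("carR top",(295,330),.126),("swi",(591,268),.115),("botA",(735,215),.136),("botB",(282,565),.136),("botC",(145,575),.136),("drvT",(393,455),.14),("dish",(350,85),.148)]: print(k,c(*p,z))
E
```

```text
TL [0.7425 0.2296 0.13  ]
TR [ 0.7473 -0.217   0.13  ]
BR [ 0.4018 -0.2199  0.13  ]
BL [0.3957 0.2261 0.13  ]
well [ 0.5806 -0.1669  0.13  ]
opL_f [0.485 0.186 0.13 ]
opR_f [ 0.4876 -0.1169  0.13  ]
opL_r [0.6626 0.191  0.13  ]
opR_r [ 0.664  -0.1151  0.13  ]
rimL [ 0.5805 -0.145   0.13  ]
rimR [ 0.5808 -0.1888  0.13  ]
rimT [ 0.6106 -0.1667  0.13  ]
rimB [ 0.5501 -0.1671  0.13  ]
carTL [0.5959 0.1381 0.13  ]
carBL [0.5313 0.139  0.114 ]
carR top [0.5347 0.0431 0.126 ]
swi [ 0.5816 -0.1669  0.115 ]
botA [ 0.6174 -0.2679  0.136 ]
botB [0.3693 0.0472 0.136 ]
botC [0.3613 0.1433 0.136 ]
drvT [ 0.4467 -0.0297  0.14  ]
dish [0.7065 0.0038 0.148 ]
```

The deck measures about 446 x 346 mm against 450 x 350, the rim 60 x 44 mm, and the carriage 95 mm wide. Well to opening is 203 mm against 204.5, so these agree, and the yaw is about 0.011 rad. The carriage face is at y≈0.138, which puts the joint at about 0.006. I'll keep the jaws shut with the jaw axis along x, and check from above the gap.

```bash
cat >> h.py <<'E'
Q=[np.cos(.0055),np.sin(.0055),0,0]
np.set_printoptions(precision=4,suppress=True)
def st(): print(round(readout.current_time_s(),2),readout.current_position(),readout.current_wrist_force())
E
python3 - <<'E'
from h import *
import cv2
bot.grip(0.0,20)
bot.reach([.575,.163,.26],Q); st()
bot.pause(.3)
print(optics.camera_model("wrist"))
cv2.imwrite("pics/w1.png",optics.camera("wrist")[:,:,::-1]); st()
E
```

```text
3.42 [0.5746 0.1639 0.26  ] [ 0.5171  0.0006 -0.683 ]
{'K': array([[348.2434,   0.    , 318.9691],
       [  0.    , 348.2434, 242.3416],
       [  0.    ,   0.    ,   1.    ]]), 'R': array([[ 0.9999,  0.0119,  0.0008],
       [ 0.0112, -0.9634,  0.268 ],
       [ 0.004 , -0.2679, -0.9634]]), 't': array([-0.5775,  0.1103,  0.4615])}
3.77 [0.5749 0.1633 0.26  ] [ 0.907  -0.0094 -0.1702]
```

View pics/w1.png

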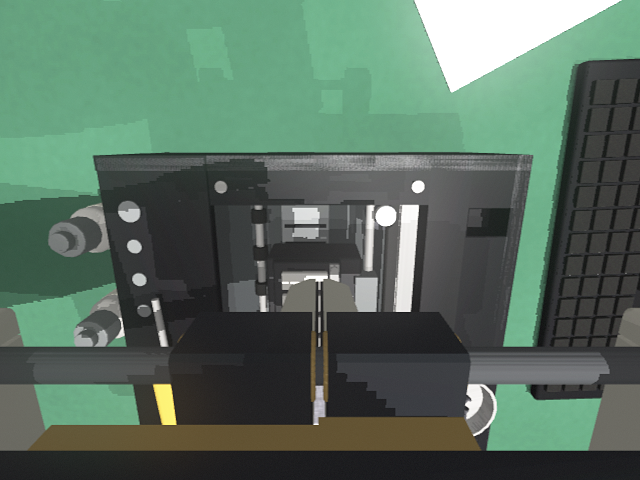

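The wrist view shows the opening's left edge at row ~205 (columns 215–430), the carriage's left top edge at row ~243–268 (columns 272–362), and the fingertips at (320,282). I'll check these numbers.

```bash
python3 - <<'E'
from h import *
m=optics.camera_model("wrist"); print(-m["R"].T@m["t"])
for n,u,v,z in [("openL",320,205,.13),("car243",310,243,.114),("car268",310,268,.114),("car268b",310,268,.126),("car L",272,250,.114),("car R",362,250,.114),("openF",215,230,.13)]: print(n,ray("wrist",u,v,z,m))
def px(X): p=m["K"]@(m["R"]@X+m["t"]); return p[:2]/p[2]
print("tip",px(np.array([.5749,.1633,.249])), "pushpt",px(np.array([.575,.138,.112])),px(np.array([.575,.138,.066])))
E
python3 -c "
import cv2
a=cv2.imread('pics/w1.png')[180:330,200:440]
cv2.imwrite('pics/w1c.png',cv2.resize(cv2.convertScaleAbs(a,alpha=2,beta=20),None,fx=3.3,fy=3.3,interpolation=cv2.INTER_CUBIC))"
```

```text
[0.5744 0.2367 0.4155]
openL [0.576  0.1893 0.13  ]
car243 [0.5676 0.1521 0.114 ]
car268 [0.5677 0.1283 0.114 ]
car268b [0.568  0.1326 0.126 ]
car L [0.5333 0.1452 0.114 ]
car R [0.6146 0.1461 0.114 ]
openF [0.4879 0.1671 0.13  ]
tip [317.9905 292.8145] pushpt [318.0799 257.373 ] [318.1525 243.7186]
```

View pics/w1c.png

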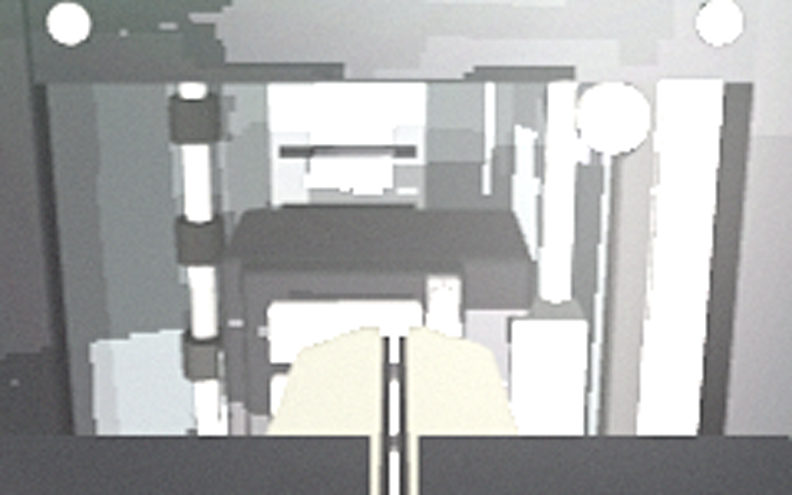

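The carriage's left face projects to y=0.138, in agreement with the top view, and the opening edge is at 0.189. Now I'll descend and push.

Run:
```python
from h import *
bot.servo_line([.573,.164,.109],velocity=.08); st()
bot.servo_line([.573,.13,.109],velocity=.06); st()
bot.servo_line([.5735,.06,.109],velocity=.06); st()
bot.servo_line([.574,.01,.109],velocity=.06); st()
f0=readout.current_wrist_force()[1]
y=.01
while y>-.025:
    y-=.002; bot.servo_line([.574,y,.109],velocity=.03)
    f=readout.current_wrist_force()[1]; print(round(y,3),f.round(2),readout.current_position()[1].round(4))
    if f>10: break
st()
```

```text
5.82 [0.5732 0.164  0.1094] [-0.1776 -0.5117  0.6998]
6.53 [0.5729 0.1298 0.109 ] [-0.9323  0.8809 -0.0135]
7.85 [0.5733 0.0601 0.109 ] [-0.3738  0.6415 -0.7316]
8.83 [0.574 0.01  0.109] [ 0.0924  0.2716 -0.6351]
0.008 0.39 0.008
0.006 0.5 0.006
0.004 -0.22 0.0038
0.002 0.12 0.0018
0.0 -0.03 -0.0002
-0.002 0.17 -0.0022
-0.004 0.18 -0.0042
-0.006 6.78 -0.0053
-0.008 19.52 -0.0054
11.08 [ 0.574  -0.0054  0.1091] [ 0.7679 19.5218  1.4222]
```

Run:
```python
from h import *
import cv2
bot.pause(.3)
bot.servo_line([.574,.012,.109],velocity=.1)
bot.servo_line([.574,.012,.2],velocity=.12)
bot.servo_line([.580,-.167,.2],velocity=.15); bot.pause(.3); st()
m=optics.camera_model("wrist"); w=optics.camera("wrist"); s=optics.camera("side")
def px(X,m): p=m["K"]@(m["R"]@X+m["t"]); return p[:2]/p[2]
W=w[:,:,::-1].copy(); 
for x in(-.025,.025):
  for y in(-.016,.016):
    cv2.circle(W,tuple(px(np.array([.580+x,-.167+y,.13]),m).astype(int)),2,(0,0,255),-1)
for x in(.545,.605): cv2.circle(W,tuple(px(np.array([x,-.0165,.126]),m).astype(int)),2,(0,255,0),-1)
S=cv2.resize(s[180:300,180:420,::-1],(640,320),interpolation=cv2.INTER_CUBIC)
cv2.imwrite("pics/w2.png",cv2.resize(np.vstack([cv2.convertScaleAbs(W,alpha=1.6,beta=15),S]),(480,600)))
cv2.imwrite("pics/w2full.png",W)
```

```text
14.28 [ 0.5801 -0.1667  0.2001] [ 0.8201 -0.1318 -0.1713]
```

View pics/w2.png

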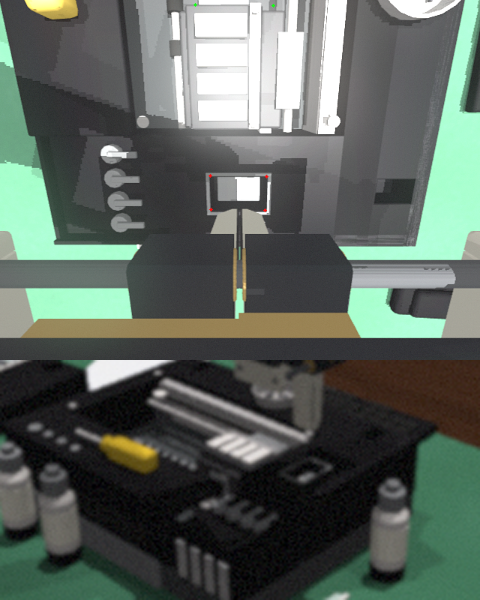

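The well's inner corners (~(210,175)–(265,212) in the composite) coincide with the predicted dots. The carriage stands at the right end of its rail, and the bottles, driver and dish are untouched. Now I'll press.

Run:
```python
from h import *
bot.servo_line([.5805,-.167,.15],velocity=.1); st()
bot.servo_line([.5805,-.167,.130],velocity=.04); st()
z=.130
while z>.114:
    z-=.001; bot.servo_line([.5805,-.167,z],velocity=.02)
    f=readout.current_wrist_force(); print(round(z,4),f,readout.current_position()[2].round(4))
    if f[2]>12 or np.hypot(*f[:2])>10: break
bot.pause(.3); st()
```

```text
15.03 [ 0.5807 -0.1671  0.1504] [ 0.2911 -0.1215 -0.5624]
15.68 [ 0.5805 -0.167   0.13  ] [ 0.1476  0.4985 -0.3877]
0.129 [ 0.8398 -0.7288 -1.1586] 0.1291
0.128 [-0.3358  0.8637 -0.933 ] 0.128
0.127 [-0.0402  0.9275  0.4529] 0.1269
0.126 [0.578  0.1332 1.8165] 0.1262
0.125 [-0.0006 -0.2158  2.4332] 0.1251
0.124 [ 0.1424 -0.3647  2.9596] 0.1241
0.123 [0.9211 0.3327 4.1134] 0.1231
0.122 [ 0.5428 -0.0015  3.7499] 0.1221
0.121 [-0.1285 -0.6543  6.4918] 0.1213
0.12 [-3.9345  1.3703 15.1481] 0.1211
18.48 [ 0.5807 -0.1671  0.1212] [-3.157   1.6387 15.7928]
```

The forces match the switch: contact with the tip at z≈0.115, a spring rise from about 1.8 to 4.5 N over 5 mm, then a solid stop at tip z≈0.110. Handing in.

Run:
```python
from h import *
bot.pause(.5); st(); workorder.finish_job()
```

```text
18.98 [ 0.5807 -0.1671  0.1212] [-4.1682  1.0973 15.267 ]
the job is handed in; nothing more can be done
```

I pushed the carriage home first, then pressed the cover switch fully down. I handed the job in at about 19 s with the shut fingertips still holding the switch. `finish_job()` gives no verdict, so the result rests on these checks:

- **Carriage:** it moved with little force until the push force rose to 19.5 N at the stop. The fingers halted at y = -0.0054 m, about where the measured start position put home. A wrist and side view after I backed off showed it at the right end of its rail; I did not photograph it again after pressing the switch.
- **Switch:** the fingertips met it about 115 mm above the table. The force then rose roughly as the spring should over 5 mm, up to the solid stop at about 110 mm. The last reading was 15 N upward, with about 4 N sideways.
- **Bystanders:** the arm did not come near them. The bottles, yellow screwdriver and dish looked undisturbed in the view taken before the press. I did not re-check the blue screwdriver and syringe by camera.

No check failed or disagreed beyond the few millimetres expected from the camera calibration.

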